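Load the second plating rack and hold the carrier bar level

TASK

Take the green plating rack off the loading stand and hook it over the brass carrier bar, down in the bar's empty seat, so that it balances the blue rack already hanging there, and let it go. Then take the bar by its red grip, lift it out of the forks of the drip stand with both racks hanging in their seats, about 10 cm up, and finish while holding it there, steady and level, in the gripper. Don't let a rack fall, and leave the dish, tin and matchbox in front of the work alone.

Things in the scene. Friction and masses are not known exactly. Their poses are not given: they have to be found in the camera images.
- drip_stand: fixed: low steel tray 150 x 370 mm (rim 18 mm high), an upright at each end (y = -155 and +155 mm) topped by a white fork: slot 18 mm wide, its floor 125 mm above the bench, cheeks up to 150 mm, 20 mm thick. Origin: middle of the tray's underside; y runs along the bar, x across it (away from the robot at yaw 0). Stands left or right on the bench
- loading_stand: fixed: low steel tray 130 x 190 mm, two uprights (16 mm square, at y = -76 and +76 mm) carrying a plain flat aluminium rail 10 mm thick (x), 180 mm long (y), its top 141 mm above the bench. Origin: middle of the tray's underside; y runs along the rail, x across it
- carrier_bar: loose brass flat bar on edge in the two forks: 10 mm thick (x), 350 mm long (y), 22 mm high, about 0.35 kg; red upright grip on the middle of its top edge. Two seats, notches 32 mm long and 6 mm deep in the top edge, 85 mm either side of the middle. Origin: middle of the underside (125 mm above the bench at rest); z up
- bar_grip (a point): point in the middle of the carrier bar's red grip where the fingers take it, 26 mm above the bar's top edge. The grip is a flat plate 12 mm thick (across the bar, x), 32 mm wide (along the bar), 40 mm high above the bar
- seat_free (a point): middle of the floor of the empty seat, 85 mm to the bar's +y side; the rack's hook comes to rest here
- seat_taken (a point): middle of the floor of the seat in which the blue rack hangs, 85 mm to the bar's -y side
- rack_loose: green plating rack, 0.15 kg, on the loading stand's rail: copper hook 18 mm wide (y), open downwards, 16 mm gap between legs; short leg on +x (33 mm, flared end), on -x a wire frame 66 mm wide with rings, to 102 mm below the origin, 20 mm towards -x. Goes on from above or from -x, short leg over the bar. Origin: inside top of the hook, rests on the bar; x across bar, y along, z up
- rack_loose_tab (a point): grasp point in the green rack's tab, 29 mm above its body's origin. The tab is 8 mm thick (x), 22 mm wide (y) and runs from 5 to 41 mm above the origin (below it the hook is 24 mm thick)
- rack_hung: blue plating rack, same shape and weight as the green one, hanging in the bar's seat on its -y side; same frame
- borax_dish: small pale dish, 66 x 69 x 19 mm, a bystander. Origin: middle of its underside
- small_tin: small round tin, 47 x 47 x 14 mm, a bystander. Origin: middle of its underside
- match_box: red matchbox lying flat, 36 x 53 x 14 mm, a bystander. Origin: middle of its underside
There are look-alikes about, which are no part of the job. There is more than one size of the rack_loose; the job needs the larger.

How it is judged:
On the way, in this order (a step that is already met when the one before it is completed fails the run):
1. the green rack hangs in the bar's empty seat, let go, while the bar still lies in the forks with the blue rack (horizontal distance between rack_loose and seat_free below 0.018 m and z of rack_loose in the frame of seat_free between -0.006 and 0.004 m and angle between each of rack_loose, rack_hung's own z axis and vertical below 0.35 rad and horizontal distance between rack_hung and seat_taken below 0.018 m and z of rack_hung in the frame of seat_taken between -0.006 and 0.004 m and contact force between the fingers and rack_loose below 0.05 N and contact force between the fingers and rack_hung below 0.05 N and height (world z) of carrier_bar below 0.131 m and contact force between carrier_bar and drip_stand above 1 N), for 0.3 s.
2. the bar, with both racks in their seats, is held in the gripper, lifted clear of the stand (horizontal distance between rack_loose and seat_free below 0.018 m and z of rack_loose in the frame of seat_free between -0.006 and 0.004 m and angle between each of rack_loose, rack_hung's own z axis and vertical below 0.35 rad and horizontal distance between rack_hung and seat_taken below 0.018 m and z of rack_hung in the frame of seat_taken between -0.006 and 0.004 m and height (world z) of carrier_bar above 0.2 m and angle between carrier_bar's own z axis and vertical below 0.09 rad and contact force between the fingers and carrier_bar above 2 N and contact force between each of carrier_bar, rack_loose, rack_hung and drip_stand below 0.05 N and contact force between each of carrier_bar, rack_loose, rack_hung and loading_stand below 0.05 N), for 0.2 s.
At the end, for the whole second after the job is handed in: The gripper holds the bar still, within 5 degrees of level, 75 to 150 mm above its rest in the forks; both racks hang in their seats (18 mm sideways, 4 mm in height, upright within 20 degrees), touched by neither fingers nor stands; the bar touches no stand (all of step 2 and contact force between the fingers and rack_loose below 0.05 N and contact force between the fingers and rack_hung below 0.05 N and height (world z) of carrier_bar below 0.275 m and linear speed of carrier_bar below 0.02 m/s and angular speed of carrier_bar below 0.1 rad/s and linear speed of each of rack_loose, rack_hung below 0.04 m/s); the arm keeps its last pose, push and grip.
It fails at once if a rack or the bar falls (height (world z) of any of rack_loose, rack_hung, carrier_bar below 0.1 m).
It fails at once if a bystander is shifted or knocked over (distance of any of borax_dish, small_tin, match_box from where it was at the start of the episode above 0.03 m or angle between any of borax_dish, small_tin, match_box's own z axis and vertical above 0.5 rad).
It also fails if it takes over 64 s, if anything falls off the work surface, if the arm or the gripper's body presses on something with over 40 N, if the wrist force passes 120 N, or if a joint passes its speed limit or range.

ROBOT

A 6-joint arm with a two-finger parallel gripper is mounted at the origin on a cart in front of the work surface, level with it; the furniture and walls round the work are solid. World frame = base frame: x ahead of the robot, y to its left, z up, the work surface at z = 0. Lengths are in m, angles in rad, forces in N, time in s.
With the tool pointing down it reaches from about 0.4 to 0.825 m from the base axis. Payload 7 kg.
Tool frame: the origin (TCP) lies midway between the tips of the shut fingers; the grasp point (between the pads) lies 19 mm behind it; z points along the fingers, y is the line along which they close (so a half turn about z gives the same grasp; the last joint's range is limited). The gripper opens to 88 mm and grips with 3 to 60 N. Pads are 19 mm wide; open, the fingers measure 130 mm over their backs; the gripper's body (78 mm by 193 mm) begins 47 mm behind the grasp point.
Start: joints at [1.489, 0.359, 0.012, 0, -1.224, -0.288], TCP at [0.244, 0.629, 0.227] pointing down, gripper open.
Joint ranges: [-3.07, 3.07], [-1.43, 2.12], [-1.02, 1.25], [-3.03, 1.67], [-3.05, -0], [-3.03, 3.03]. Speed limits (rad/s): [2.39, 2.39, 3.01, 3.14, 3.14, 3.14].

INTERFACE

Orientations are given as [roll, pitch, yaw] about the fixed x, y, z axes, in that order (R = Rz(yaw) Ry(pitch) Rx(roll)).
In Python, from station import get_state, grab_frame, calibration, job_done, boxes_of, regions_of, spot_point gives the robot as it stands. The module is installed in compiled form; this text tells all that it offers.
- The arm moves only by the tool arm_command, never from a script. Its argument "commands" is a list of rows, each an object of numbers: "tx", "ty", "tz": the shift along the tool's x, y, z each as a share of 25 cm, from -1 to 1; "twist": the turn about the tool's z as a share of 180 degrees, from -1 to 1. A call has exactly 8 rows; each row is the pose to reach, as a shift and turn from the pose commanded when the call began, along the tool's axes at that moment, turning the shorter way round; what a row does not reach only later rows make up. A row lasts 1/12 s, in which the tool goes at most 41.7 mm and 7.16 degrees, less where a joint would pass 70% of its speed; a pose out of reach is approached as far as the arm can. A call with a number of a shift or a turn outside -1 to 1 is refused whole. A call with a gripper value outside its range is refused whole. "claw" is the opening, from 0 (shut) to 1 (fully open), set as the call begins (left out, the last holds). The fingers move at their own pace and stop on an object; "grip_force" is the grip in N (left out, the last holds). Time passes only in rows, so rows that repeat a pose let the fingers close, or fill a call up. It gives the time, the measured TCP pose, the force, the opening and the grip force at its end, in the units of the state.
- get_state(): the state, without advancing time (a new reading comes with each control period).
- grab_frame(name): name is "scene" or "top" or "wrist"; returns the picture (420x560x3 uint8, red, green, blue); there is no depth.
- calibration(name): a dict with "camera_matrix" (3x3 intrinsics, pixels), "extrinsics" (4x4, takes a point from camera to world coordinates). Camera axes: x right, y down, z forward; pixel columns grow to the right and rows downward; lengths in m; the calibration is good to about 2 mm. A picture is of the moment at which its call begins: read the wrist's pose just before it. calibration takes no time and is no camera call; for the wrist camera it gives the pose at the moment of the call.
- job_done(): hands the job in; it is judged then, once.
Trained networks look in the newest picture that a camera, given by its name, has taken for a name from the list of things; names that differ only in an ending like _2 or _b are one class to them, and where a whole thing is asked for, a point or a joint stands for the part that bears it (a point fixed in the world has none). Each returns a list of dicts, best first, with "score" (0 to 1); they miss things now and then, are a little off and sometimes report something else, mostly with a low value. They report only what shows in the picture. A call takes as long as a camera call. They do not tell look-alikes from the thing itself.
- boxes_of(query, camera): "rect" ([left, top, right, bottom] in pixels, round what is visible of it).
- regions_of(query, camera): "region" (420x560 bool, what is visible of it) and "rect" ([left, top, right, bottom] in pixels, round what is visible of it).
- spot_point(query, camera): "uv" ([column, row] in pixels: a listed point, or the origin of a listed thing).
The state is a dict: "t": time; "q": joint angles; "qd": joint speeds; "joint_efforts": joint torques, N m; "eef_pos": TCP position; "ee_rot": TCP orientation; "force": force on the tool from outside, world axes, zero at the start; "moment": the same for the moment, N m; "width": finger opening in m; "gripper_force": force on a finger pad.
Only numpy, scipy, OpenCV 4.12 (cv2) and the standard library are available. Lean on these libraries where they do the work, as an engineer would, in place of code of your own. Each camera call takes 0.05 s, during which the arm holds its last target. There are 200 camera calls.

## Working session

There is one attempt and no reset: what is moved stays moved. The work goes in short steps, Python scripts to look and compute and a tool call to move; the robot and the scene stay as the last step left them, time stands still between calls to the robot, and variables do not carry over. Pictures are saved under pics/ and viewed, at most 10 in all, crops included, and the job is handed in when it is done.

Besides the shell and the picture viewer there is one more tool, called as name(argument=value, ...), one argument or row to a line, values as JSON. arm_command: Moves the arm, as the interface text tells. Shift numbers are shares of 25 cm and turn numbers shares of 180 degrees, none past 1 either way. Its arguments: {"type":"object","properties":{"commands":{"type":"array"},"claw":{"type":"number"},"grip_force":{"type":"number"}},"required":["commands"]}

```bash
mkdir -p pics; cat > h.py <<'E'
import numpy as np, cv2
from station import *
from scipy.spatial.transform import Rotation as R
def save(c,n):
    im=grab_frame(c); cv2.imwrite(f'pics/{n}.png',im[:,:,::-1]); return im
def ray(c,uv):
    k=calibration(c);K=np.array(k['camera_matrix']);E=np.array(k['extrinsics'])
    d=E[:3,:3]@np.linalg.solve(K,[uv[0],uv[1],1.]);return E[:3,3],d/np.linalg.norm(d)
def atz(c,uv,z):
    o,d=ray(c,uv);return o+d*(z-o[2])/d[2]
def tri(l):
    A=np.zeros((3,3));b=np.zeros(3)
    for c,uv in l:
        o,d=ray(c,uv);P=np.eye(3)-np.outer(d,d);A+=P;b+=P@o
    x=np.linalg.solve(A,b)
    return x,[round(float(np.linalg.norm(np.cross(x-ray(c,uv)[0],ray(c,uv)[1]))),4) for c,uv in l]
def proj(c,p):
    k=calibration(c);K=np.array(k['camera_matrix']);E=np.linalg.inv(np.array(k['extrinsics']))
    q=K@(E[:3,:3]@p+E[:3,3]);return q[:2]/q[2]
E
python3 - <<'E'
from h import *
np.set_printoptions(precision=3,suppress=True)
s=get_state();print(s['t'],s['eef_pos'],s['ee_rot'],s['width'])
a=save('scene','s0');b=save('top','t0');
for c in('scene','top'):
    for q in('bar_grip','seat_free','seat_taken','rack_loose_tab','rack_loose','rack_hung','drip_stand','loading_stand','borax_dish','small_tin','match_box'):
        print(c,q,[(round(d['score'],2),np.round(d['uv']).tolist()) for d in spot_point(q,c)[:4]])
E
```

```text
0.0 [0.244 0.629 0.226] [ 3.14 -0.   -0.37] 0.08743685942230905
scene bar_grip [(0.85, [238.0, 137.0])]
scene seat_free [(0.59, [214.0, 139.0])]
scene seat_taken [(0.73, [263.0, 154.0])]
scene rack_loose_tab [(0.76, [425.0, 272.0]), (0.64, [356.0, 186.0])]
scene rack_loose [(0.94, [353.0, 202.0]), (0.64, [430.0, 275.0])]
scene rack_hung [(0.88, [260.0, 156.0]), (0.59, [240.0, 151.0])]
scene drip_stand [(0.93, [238.0, 192.0])]
scene loading_stand [(0.57, [353.0, 247.0]), (0.54, [216.0, 139.0])]
scene borax_dish [(0.58, [237.0, 248.0])]
scene small_tin [(0.71, [300.0, 287.0])]
scene match_box [(0.65, [201.0, 220.0])]
top bar_grip [(0.77, [189.0, 178.0])]
top seat_free [(0.59, [166.0, 182.0]), (0.51, [189.0, 177.0])]
top seat_taken [(0.55, [220.0, 178.0])]
top rack_loose_tab [(0.74, [366.0, 184.0]), (0.53, [320.0, 187.0])]
top rack_loose [(0.73, [322.0, 186.0]), (0.57, [376.0, 183.0])]
top rack_hung [(0.5, [220.0, 180.0])]
top drip_stand [(0.58, [255.0, 248.0]), (0.57, [198.0, 192.0]), (0.38, [163.0, 180.0])]
top loading_stand [(0.96, [318.0, 191.0]), (0.3, [220.0, 179.0])]
top borax_dish [(0.73, [252.0, 247.0])]
top small_tin [(0.6, [315.0, 251.0]), (0.54, [166.0, 183.0]), (0.21, [198.0, 193.0])]
top match_box [(0.75, [200.0, 243.0])]
```

View pics/s0.png

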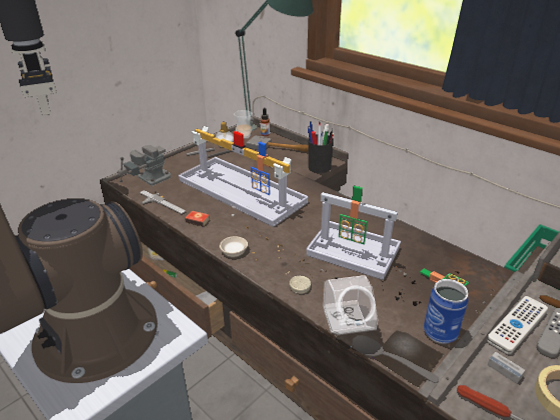

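View pics/t0.png

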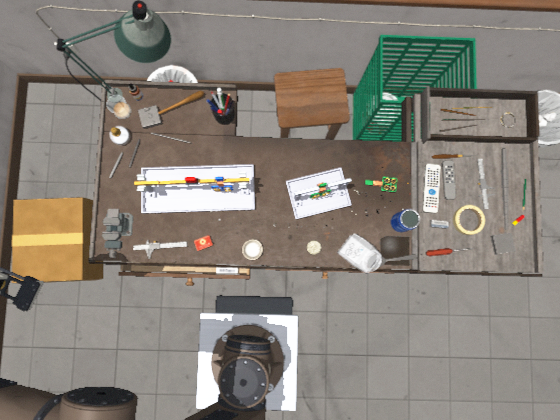

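The scene view shows the green rack on the loading stand (hook ~(356,200)), the blue rack in the bar's near-right seat (262,155), and the red grip at (238,138). The top view shows the bar from (135,182) to (248,181). The small lying green rack at (380,184) is the look-alike.

```bash
python3 - <<'E'
from h import *
np.set_printoptions(precision=3,suppress=True)
for n,a,b in [('grip',(238,137),(189,178)),('free',(214,139),(166,182)),('taken',(263,154),(220,179)),('tab',(356,186),(320,187)),('rack',(353,202),(322,186))]:
    print(n,*tri([('scene',a),('top',b)]))
for n,uv,z in [('grip',(189,179),.173),('barL',(135,182),.147),('barR',(248,181),.147),('railL',(289,189),.141),('railR',(352,181),.141),('tab',(320,187),.17),('dish',(252,248),.01),('tin',(314,248),.01),('mb',(203,243),.01)]:
    print(n,atz('top',uv,z))
for n,uv,z in [('grip',(238,137),.173),('tab',(356,186),.17),('rack',(353,202),.141)]: print(n,atz('scene',uv,z))
t=cv2.imread('pics/t0.png');a=cv2.resize(t[150:225,120:270],None,fx=4,fy=4,interpolation=2)
b=cv2.resize(t[150:225,270:420],None,fx=4,fy=4,interpolation=2);cv2.imwrite('pics/tc.png',np.vstack([a,b]))
E
```

```text
grip [0.562 0.187 0.168] [0.0011, 0.0011]
free [0.548 0.265 0.142] [0.0049, 0.0049]
taken [0.566 0.096 0.147] [0.0015, 0.0015]
tab [ 0.547 -0.21   0.182] [0.006, 0.006]
rack [ 0.552 -0.214  0.141] [0.0032, 0.0032]
grip [0.557 0.187 0.173]
barL [0.548 0.354 0.147]
barR [0.561 0.012 0.147]
railL [ 0.542 -0.115  0.141]
railR [ 0.572 -0.309  0.141]
tab [ 0.545 -0.207  0.17 ]
dish [ 0.364 -0.003  0.01 ]
tin [ 0.369 -0.208  0.01 ]
mb [0.376 0.159 0.01 ]
grip [0.556 0.178 0.173]
tab [ 0.57  -0.202  0.17 ]
rack [ 0.549 -0.212  0.141]
```

View pics/tc.png

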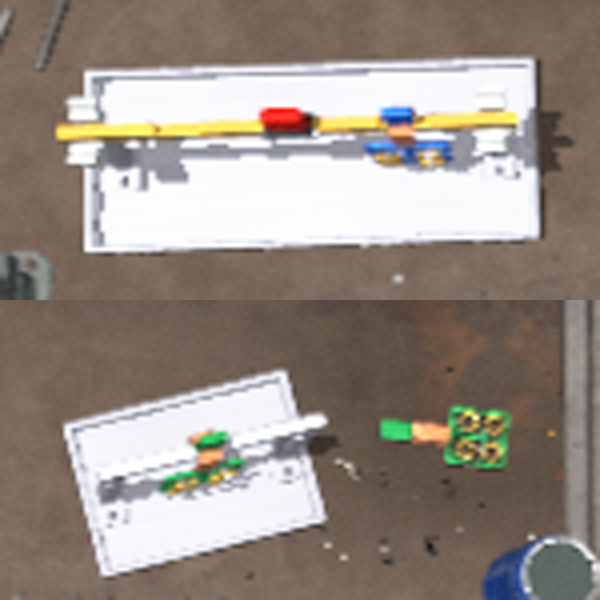

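The crop shows the bar nearly along y (yaw ≈ +0.03). The loading rail is turned by about +0.24. The green tab is at crop (210,438), i.e. top pixel (322,185).

```bash
cat >> h.py <<'E'
def go(x,y,z,yaw,n=1):
    s=get_state();M=R.from_euler('xyz',s['ee_rot']).as_matrix()
    d=M.T@(np.array([x,y,z])-s['eef_pos'])/.25
    t=R.from_matrix(M.T@R.from_euler('xyz',[np.pi,0,yaw]).as_matrix()).as_rotvec()/np.pi
    print('shares',np.round(d,3),'rotvec/pi',np.round(t,4))
E
python3 -c "
from h import *
go(.43,.45,.3,-.85); go(.45,.21,.3,-1.33);go(.53,-.2,.3,-1.33)"
```

```text
shares [ 0.953  0.4   -0.294] rotvec/pi [-0.     -0.      0.1529]
shares [ 1.375  1.266 -0.294] rotvec/pi [-0.     -0.      0.3056]
shares [ 2.266  2.68  -0.294] rotvec/pi [-0.     -0.      0.3056]
```

arm_command(
  commands=[
    {"tx": 0.08, "ty": 0.03, "tz": -0.1, "twist": 0.02},
    {"tx": 0.2, "ty": 0.08, "tz": -0.2, "twist": 0.04},
    {"tx": 0.34, "ty": 0.14, "tz": -0.29, "twist": 0.06},
    {"tx": 0.48, "ty": 0.2, "tz": -0.29, "twist": 0.08},
    {"tx": 0.62, "ty": 0.26, "tz": -0.29, "twist": 0.1},
    {"tx": 0.75, "ty": 0.31, "tz": -0.29, "twist": 0.12},
    {"tx": 0.87, "ty": 0.36, "tz": -0.29, "twist": 0.14},
    {"tx": 0.95, "ty": 0.4, "tz": -0.29, "twist": 0.153},
  ],
  claw=1,
  grip_force=40,
)

```text
t: 1.87
eef_pos: [0.4311, 0.4482, 0.2994]
ee_rot: [-3.141, -0.0, -0.855]
force: [-0.3, 0.1, -1.0]
width: 0.0876
gripper_force: 0.0
```

```bash
python3 -c "
from h import *
go(.45,.21,.3,-1.33);go(.53,-.0,.3,-1.33);go(.5,-.2,.3,-1.33)"
```

```text
shares [ 0.769  0.568 -0.003] rotvec/pi [-1.000e-04 -0.000e+00  1.512e-01]
shares [ 1.613  0.878 -0.003] rotvec/pi [-1.000e-04 -0.000e+00  1.512e-01]
shares [ 2.138  1.493 -0.003] rotvec/pi [-1.000e-04 -0.000e+00  1.512e-01]
```

arm_command(
  commands=[
    {"tx": 0.08, "ty": 0.06, "tz": 0, "twist": 0.02},
    {"tx": 0.18, "ty": 0.13, "tz": 0, "twist": 0.04},
    {"tx": 0.29, "ty": 0.21, "tz": 0, "twist": 0.06},
    {"tx": 0.4, "ty": 0.3, "tz": 0, "twist": 0.08},
    {"tx": 0.52, "ty": 0.38, "tz": 0, "twist": 0.1},
    {"tx": 0.63, "ty": 0.46, "tz": 0, "twist": 0.12},
    {"tx": 0.72, "ty": 0.53, "tz": 0, "twist": 0.14},
    {"tx": 0.77, "ty": 0.57, "tz": 0, "twist": 0.151},
  ],
)

```text
t: 2.53
eef_pos: [0.4489, 0.2089, 0.2996]
ee_rot: [-3.141, 0.0, -1.329]
force: [0.1, -0.7, 0.4]
width: 0.0879
gripper_force: 0.0
```

```bash
python3 - <<'E'
from h import *
np.set_printoptions(precision=3,suppress=True)
print(np.array(calibration('wrist')['extrinsics']))
save('wrist','w1')
for q in('bar_grip','seat_free','seat_taken','rack_hung'):
    print(q,[(round(d['score'],2),np.round(d['uv']).tolist()) for d in spot_point(q,'wrist')[:4]])
go(.5,-.0,.3,-1.33);go(.5,-.2,.3,-1.33)
E
```

```text
[[-0.971 -0.229 -0.066  0.467]
 [-0.238  0.932  0.273  0.135]
 [-0.001  0.281 -0.96   0.459]
 [ 0.     0.     0.     1.   ]]
bar_grip [(0.82, [174.0, 149.0])]
seat_free [(0.86, [178.0, 221.0])]
seat_taken [(0.92, [189.0, 60.0])]
rack_hung [(0.63, [193.0, 63.0])]
shares [ 0.872  0.011 -0.004] rotvec/pi [-0.     0.     0.002]
shares [ 1.648  0.206 -0.004] rotvec/pi [-0.     0.     0.002]
```

View pics/w1.png

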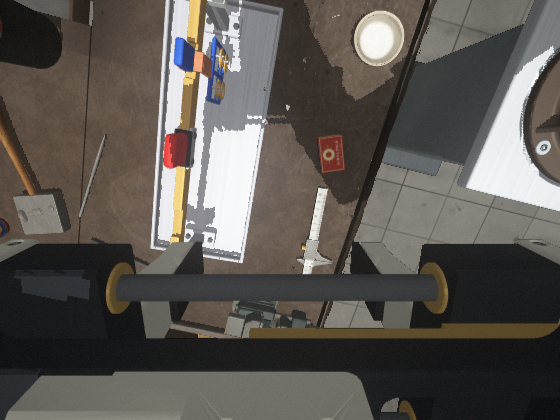

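The wrist view shows the bar running from (190,10) to (178,240), the red grip at (178,149) and the blue rack at (190,60). The free seat is at about (178,221).

arm_command(
  commands=[
    {"tx": 0.08, "ty": 0.0, "tz": 0, "twist": 0},
    {"tx": 0.2, "ty": 0.0, "tz": 0, "twist": 0},
    {"tx": 0.34, "ty": 0.0, "tz": 0, "twist": 0},
    {"tx": 0.48, "ty": 0.0, "tz": 0, "twist": 0},
    {"tx": 0.61, "ty": 0.0, "tz": 0, "twist": 0},
    {"tx": 0.73, "ty": 0.0, "tz": 0, "twist": 0},
    {"tx": 0.82, "ty": 0.01, "tz": 0, "twist": 0},
    {"tx": 0.87, "ty": 0.01, "tz": 0, "twist": 0},
  ],
)

```text
t: 3.45
eef_pos: [0.5002, -0.0011, 0.2987]
ee_rot: [3.141, -0.0, -1.324]
force: [-0.5, -0.1, 0.6]
width: 0.0873
gripper_force: 0.0
```

```bash
python3 - <<'E'
from h import *
np.set_printoptions(precision=3,suppress=True)
# wrist pose of w1
import station
E1=np.array([[-0.971,-0.229,-0.066,0.467],[-0.238,0.932,0.273,0.135],[-0.001,0.281,-0.96,0.459]])
K=np.array(calibration('wrist')['camera_matrix'])
for n,uv,z in [('grip',(174,149),.173),('free',(178,221),.141),('taken',(189,60),.141),('grip top',(178,132),.187),('barA',(194,10),.147),('barB',(178,235),.147)]:
    d=E1[:,:3]@np.linalg.solve(K,[*uv,1]);print(n,E1[:,3]+d*(z-E1[2,3])/d[2])
save('wrist','w2')
for q in('rack_loose','rack_loose_tab'):
    for d in spot_point(q,'wrist')[:3]:
        print(q,round(d['score'],2),np.round(d['uv']),atz('wrist',d['uv'],.141 if q=='rack_loose' else .17))
go(.5,-.2,.3,-1.33)
E
```

```text
grip [0.558 0.182 0.173]
free [0.552 0.267 0.141]
taken [0.566 0.098 0.141]
grip top [0.552 0.164 0.187]
barA [0.566 0.055 0.147]
barB [0.548 0.282 0.147]
shares [ 0.777  0.195 -0.005] rotvec/pi [ 0.    -0.     0.002]
```

View pics/w2.png

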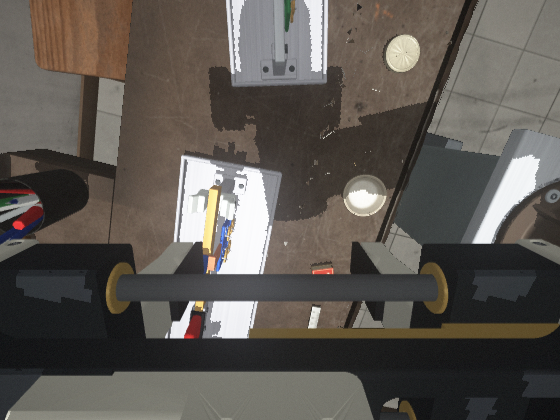

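Loading stand tray edges are aligned with the image at (228–328, 0–85), so the tool yaw already matches the rail. The drip stand tray is at lower left.

arm_command(
  commands=[
    {"tx": 0.08, "ty": 0.02, "tz": 0, "twist": 0},
    {"tx": 0.18, "ty": 0.04, "tz": 0, "twist": 0},
    {"tx": 0.29, "ty": 0.07, "tz": 0, "twist": 0},
    {"tx": 0.4, "ty": 0.1, "tz": 0, "twist": 0},
    {"tx": 0.5, "ty": 0.13, "tz": 0, "twist": 0},
    {"tx": 0.58, "ty": 0.14, "tz": 0, "twist": 0},
    {"tx": 0.62, "ty": 0.15, "tz": 0, "twist": 0},
    {"tx": 0.62, "ty": 0.15, "tz": 0, "twist": 0},
  ],
)

```text
t: 4.27
eef_pos: [0.5015, -0.1598, 0.2986]
ee_rot: [3.141, 0.0, -1.325]
force: [-0.6, 0.7, 0.1]
width: 0.0878
gripper_force: 0.0
```

```bash
python3 - <<'E'
from h import *
np.set_printoptions(precision=3,suppress=True)
save('wrist','w3')
for q in('rack_loose','rack_loose_tab'):
    for d in spot_point(q,'wrist')[:3]:
        print(q,round(d['score'],2),np.round(d['uv']),atz('wrist',d['uv'],.141 if q=='rack_loose' else .17))
go(.55,-.21,.25,-1.32)
for q in [(.553,-.212,.182),(.553,-.212,.141)]: print(proj('wrist',np.array(q)))
E
```

```text
rack_loose 0.92 [237. 133.] [ 0.557 -0.212  0.141]
rack_loose_tab 0.79 [239. 134.] [ 0.552 -0.214  0.17 ]
shares [ 0.248 -0.138  0.195] rotvec/pi [ 0.     0.    -0.001]
[235.907 135.528]
[241.092 133.928]
```

View pics/w3.png

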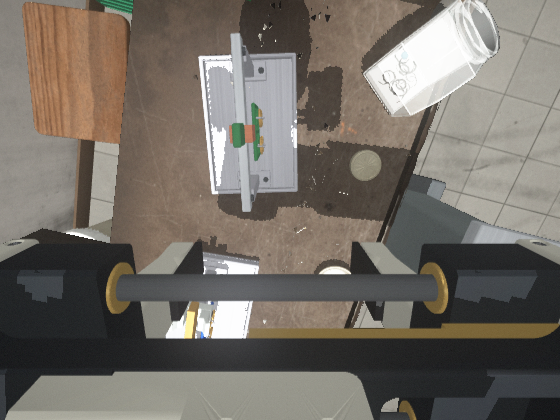

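The rail runs from (237,35) to (247,210), with the green tab at (238,134) and the frame on the robot side at (257,132).

```bash
python3 - <<'E'
from h import *
np.set_printoptions(precision=4,suppress=True)
a=atz('wrist',(236.5,36),.141);b=atz('wrist',(247,209),.141);yaw=np.arctan2(-(b-a)[0],(b-a)[1]);print(a,b,yaw,np.linalg.norm(b-a))
t=atz('wrist',(238,134),.182);print('tab',t)
n=np.array([np.cos(yaw),np.sin(yaw)]);print('offset of tab from rail line',n@(t-a)[:2])
go(t[0],t[1],.23,yaw-np.pi/2)
E
```

```text
[ 0.5766 -0.3007  0.141 ] [ 0.5291 -0.1328  0.141 ] 0.27556812493722266 0.174498034949946
tab [ 0.5514 -0.2138  0.182 ]
offset of tab from rail line -0.0005914387190211756
shares [ 0.264 -0.14   0.275] rotvec/pi [ 0.      0.0001 -0.0091]
```

arm_command(
  commands=[
    {"tx": 0.06, "ty": -0.03, "tz": 0, "twist": -0.007},
    {"tx": 0.14, "ty": -0.07, "tz": 0, "twist": -0.007},
    {"tx": 0.2, "ty": -0.11, "tz": 0.05, "twist": -0.007},
    {"tx": 0.25, "ty": -0.13, "tz": 0.12, "twist": -0.007},
    {"tx": 0.265, "ty": -0.14, "tz": 0.2, "twist": -0.007},
    {"tx": 0.265, "ty": -0.14, "tz": 0.25, "twist": -0.007},
    {"tx": 0.265, "ty": -0.14, "tz": 0.275, "twist": -0.007},
    {"tx": 0.265, "ty": -0.14, "tz": 0.275, "twist": -0.007},
  ],
)

```text
t: 5.08
eef_pos: [0.5506, -0.2139, 0.2288]
ee_rot: [3.139, 0.001, -1.302]
force: [0.2, 1.0, -1.1]
width: 0.0875
gripper_force: 0.0
```

```bash
python3 - <<'E'
from h import *
a=save('wrist','w4');b=grab_frame('scene')
cv2.imwrite('pics/c4.png',np.vstack([cv2.resize(a[:,100:460],(540,300))[:,:,::-1],cv2.resize(b[130:280,270:440],(540,300))[:,:,::-1]]))
for c in('wrist','scene'):
  for q in('rack_loose','rack_loose_tab'):
    for d in spot_point(q,c)[:2]:
        print(c,q,round(d['score'],2),np.round(d['uv']),atz(c,d['uv'],.141 if q=='rack_loose' else .17))
go(.5514,-.2138,.151,-1.306)
E
```

```text
wrist rack_loose 0.72 [283.   9.] [ 0.58868419 -0.36800653  0.141     ]
wrist rack_loose 0.6 [270. 211.] [ 0.55697307 -0.21297133  0.141     ]
wrist rack_loose_tab 0.62 [275.  29.] [ 0.58874308 -0.34586383  0.17      ]
wrist rack_loose_tab 0.6 [274. 224.] [ 0.55348966 -0.21233034  0.17      ]
scene rack_loose 0.86 [355. 202.] [ 0.55114649 -0.21492183  0.141     ]
scene rack_loose 0.66 [434. 276.] [ 0.4487698  -0.46761358  0.141     ]
scene rack_loose_tab 0.94 [356. 188.] [ 0.56042691 -0.20797752  0.17      ]
scene rack_loose_tab 0.79 [425. 271.] [ 0.41702457 -0.46164111  0.17      ]
shares [-0.005  0.     0.322] rotvec/pi [-0.0006 -0.0002  0.0012]
```

View pics/c4.png

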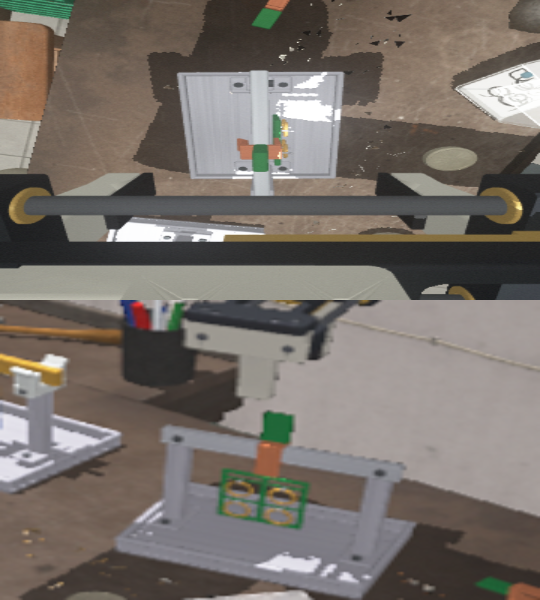

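The rail is vertical in the wrist view and the tab lies between the fingers, so I descend.

arm_command(
  commands=[
    {"tx": 0, "ty": -0.005, "tz": 0.05, "twist": 0},
    {"tx": 0, "ty": -0.005, "tz": 0.11, "twist": 0},
    {"tx": 0, "ty": -0.005, "tz": 0.17, "twist": 0},
    {"tx": 0, "ty": -0.005, "tz": 0.23, "twist": 0},
    {"tx": 0, "ty": -0.005, "tz": 0.28, "twist": 0},
    {"tx": 0, "ty": -0.005, "tz": 0.31, "twist": 0},
    {"tx": 0, "ty": -0.005, "tz": 0.315, "twist": 0},
    {"tx": 0, "ty": -0.005, "tz": 0.315, "twist": 0},
  ],
)

```text
t: 6.05
eef_pos: [0.5525, -0.2149, 0.1518]
ee_rot: [3.142, -0.0, -1.303]
force: [-0.0, -0.8, 0.5]
width: 0.0874
gripper_force: 0.0
```

arm_command(
  commands=[
    {"tx": 0},
    {"tx": 0},
    {"tx": 0},
    {"tx": 0},
    {"tx": 0},
    {"tx": 0},
    {"tx": 0},
    {"tx": 0},
  ],
  claw=0,
  grip_force=40,
)

```text
invalid input
```

arm_command(
  commands=[
    {"tx": 0, "ty": 0, "tz": 0, "twist": 0},
    {"tx": 0, "ty": 0, "tz": 0, "twist": 0},
    {"tx": 0, "ty": 0, "tz": 0, "twist": 0},
    {"tx": 0, "ty": 0, "tz": 0, "twist": 0},
    {"tx": 0, "ty": 0, "tz": 0, "twist": 0},
    {"tx": 0, "ty": 0, "tz": 0, "twist": 0},
    {"tx": 0, "ty": 0, "tz": 0, "twist": 0},
    {"tx": 0, "ty": 0, "tz": 0, "twist": 0},
  ],
  claw=0,
  grip_force=40,
)

```text
t: 6.72
eef_pos: [0.5523, -0.2149, 0.1516]
ee_rot: [3.142, -0.0, -1.303]
force: [1.3, -0.7, 0.3]
width: 0.0398
gripper_force: 0.0
```

Still closing.

arm_command(
  commands=[
    {"tx": 0, "ty": 0, "tz": 0, "twist": 0},
    {"tx": 0, "ty": 0, "tz": 0, "twist": 0},
    {"tx": 0, "ty": 0, "tz": 0, "twist": 0},
    {"tx": 0, "ty": 0, "tz": 0, "twist": 0},
    {"tx": 0, "ty": 0, "tz": 0, "twist": 0},
    {"tx": 0, "ty": 0, "tz": 0, "twist": 0},
    {"tx": 0, "ty": 0, "tz": 0, "twist": 0},
    {"tx": 0, "ty": 0, "tz": 0, "twist": 0},
  ],
)

```text
t: 7.38
eef_pos: [0.5524, -0.2148, 0.1516]
ee_rot: [-3.141, -0.0, -1.303]
force: [1.1, -1.8, -0.3]
width: 0.0081
gripper_force: 40.0
```

```bash
python3 -c "
from h import *
s=get_state();print(s['width'],s['gripper_force'],s['force'])
"
```

```text
0.008083160567865424 39.9964839220047 [ 1.10419235 -1.80905654 -0.30385709]
```

arm_command(
  commands=[
    {"tx": 0, "ty": 0, "tz": -0.03, "twist": 0},
    {"tx": 0, "ty": 0, "tz": -0.1, "twist": 0},
    {"tx": 0, "ty": 0, "tz": -0.2, "twist": 0},
    {"tx": 0, "ty": 0, "tz": -0.32, "twist": 0},
    {"tx": 0, "ty": 0, "tz": -0.44, "twist": 0},
    {"tx": 0, "ty": 0, "tz": -0.55, "twist": 0},
    {"tx": 0, "ty": 0, "tz": -0.63, "twist": 0},
    {"tx": 0, "ty": 0, "tz": -0.66, "twist": 0},
  ],
)

```text
t: 8.05
eef_pos: [0.5532, -0.2153, 0.3208]
ee_rot: [-3.137, -0.003, -1.303]
force: [0.2, -0.3, -0.5]
width: 0.0076
gripper_force: 40.0
```

```bash
python3 -c "
from h import *
s=get_state();print(s['width'],s['force'],s['eef_pos'])
go(.49,.02,.317,-1.40);go(.52,.25,.317,-1.5)
"
```

```text
0.007635908307127168 [ 0.23577057 -0.27862172 -0.45595556] [ 0.55320052 -0.21526827  0.32081621]
shares [-0.974 -0.006  0.013] rotvec/pi [-0.0015 -0.0007  0.031 ]
shares [-1.83  -0.365  0.012] rotvec/pi [-0.0015 -0.0007  0.0628]
```

arm_command(
  commands=[
    {"tx": -0.05, "ty": 0, "tz": 0, "twist": 0.004},
    {"tx": -0.16, "ty": 0, "tz": 0, "twist": 0.008},
    {"tx": -0.3, "ty": 0, "tz": 0, "twist": 0.012},
    {"tx": -0.46, "ty": 0, "tz": 0, "twist": 0.016},
    {"tx": -0.62, "ty": 0, "tz": 0, "twist": 0.02},
    {"tx": -0.77, "ty": 0, "tz": 0, "twist": 0.024},
    {"tx": -0.89, "ty": 0, "tz": 0, "twist": 0.028},
    {"tx": -0.96, "ty": 0, "tz": 0, "twist": 0.031},
  ],
)

```text
t: 8.72
eef_pos: [0.4873, 0.0189, 0.3161]
ee_rot: [3.141, 0.001, -1.399]
force: [0.2, -0.5, -1.0]
width: 0.008
gripper_force: 40.0
```

```bash
python3 -c "
from h import *
np.set_printoptions(precision=4,suppress=True)
b=save('scene','s5')
for q in ('rack_loose','rack_loose_tab'):
  print(q,[(round(d['score'],2),np.round(d['uv'])) for d in spot_point(q,'scene')[:3]])
s=get_state();print(s['width'],s['eef_pos'],s['ee_rot'])
print(proj('scene',s['eef_pos']-[0,0,.0106]),proj('scene',s['eef_pos']+[0,0,.019]))
go(.545,.264,.317,-1.5)
"
```

```text
rack_loose [(0.85, array([262., 111.])), (0.77, array([431., 278.]))]
rack_loose_tab [(0.74, array([259., 102.])), (0.72, array([425., 273.])), (0.32, array([244., 192.]))]
0.0078474394806362 [0.488  0.0177 0.3162] [ 3.1409  0.0002 -1.3975]
[260.7177 114.0749] [260.3838 101.6445]
shares [-0.931 -0.394 -0.003] rotvec/pi [0.0002 0.0001 0.0326]
```

arm_command(
  commands=[
    {"tx": -0.05, "ty": 0, "tz": -0.01, "twist": 0.004},
    {"tx": -0.16, "ty": -0.02, "tz": -0.03, "twist": 0.008},
    {"tx": -0.3, "ty": -0.06, "tz": -0.04, "twist": 0.012},
    {"tx": -0.46, "ty": -0.13, "tz": -0.04, "twist": 0.016},
    {"tx": -0.62, "ty": -0.22, "tz": -0.04, "twist": 0.02},
    {"tx": -0.76, "ty": -0.3, "tz": -0.04, "twist": 0.025},
    {"tx": -0.87, "ty": -0.35, "tz": -0.02, "twist": 0.03},
    {"tx": -0.93, "ty": -0.37, "tz": -0.01, "twist": 0.033},
  ],
)

```text
t: 9.53
eef_pos: [0.5417, 0.2642, 0.3167]
ee_rot: [3.14, -0.001, -1.504]
force: [-0.4, -1.4, -2.2]
width: 0.0077
gripper_force: 40.0
```

```bash
python3 - <<'E'
from h import *
np.set_printoptions(precision=4,suppress=True)
print(get_state()['eef_pos'],get_state()['ee_rot'])
b=save('wrist','w6')
for q,z in (('seat_free',.141),('seat_taken',.141),('bar_grip',.173),('rack_hung',.141)):
  for d in spot_point(q,'wrist')[:2]: print(q,round(d['score'],2),np.round(d['uv']),atz('wrist',d['uv'],z))
E
```

```text
[0.5417 0.2642 0.3167] [ 3.1395 -0.0012 -1.5042]
seat_free 0.61 [268. 190.] [0.5497 0.2629 0.141 ]
seat_taken 0.94 [267.  31.] [0.561  0.0963 0.141 ]
bar_grip 0.84 [266. 115.] [0.5563 0.1776 0.173 ]
rack_hung 0.76 [264.  31.] [0.5637 0.0948 0.141 ]
```

View pics/w6.png

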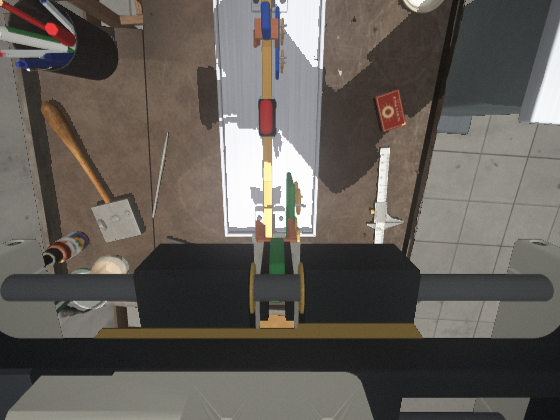

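The bar runs vertically in the image at column 268 (tool yaw matches), with the red grip at (267,117) and the blue rack at (266,30). The held green rack appears at (290,200).

```bash
python3 - <<'E'
from h import *
np.set_printoptions(precision=4,suppress=True)
im=cv2.imread('pics/w6.png').astype(float)
P=[]
for r in [70,80,90,145,150,155,165,175,185,195,205]:
    x=im[r,255:282]; m=(x[:,1]+x[:,2])/2-x[:,0]>40; c=np.flatnonzero(m)+255
    if len(c): P.append(atz('wrist',(c.mean(),r),.147)); print(r,c.min(),c.max(),P[-1])
P=np.array(P);f=np.polyfit(P[:,1],P[:,0],1);print('slope',f[0],'x at .182,.266',np.polyval(f,[.182,.266]))
E
```

```text
70 262 281 [0.5576 0.1323 0.147 ]
80 263 271 [0.5579 0.142  0.147 ]
90 263 271 [0.5574 0.1517 0.147 ]
145 263 271 [0.5542 0.2086 0.147 ]
150 263 271 [0.5539 0.2141 0.147 ]
155 263 271 [0.5536 0.2196 0.147 ]
165 263 271 [0.5529 0.2308 0.147 ]
175 263 271 [0.5523 0.2422 0.147 ]
185 264 271 [0.5511 0.2538 0.147 ]
195 264 271 [0.5504 0.2657 0.147 ]
205 264 271 [0.5497 0.2778 0.147 ]
slope -0.05726476818381882 x at .182,.266 [0.5555 0.5507]
```

```bash
python3 -c "
from h import *
go(.5507,.265,.205,-1.514)"
```

```text
shares [-0.016 -0.042  0.454] rotvec/pi [ 0.0003 -0.0003  0.0031]
```

arm_command(
  commands=[
    {"tx": -0.01, "ty": -0.025, "tz": 0, "twist": 0.003},
    {"tx": -0.016, "ty": -0.04, "tz": 0.02, "twist": 0.003},
    {"tx": -0.016, "ty": -0.04, "tz": 0.1, "twist": 0.003},
    {"tx": -0.016, "ty": -0.04, "tz": 0.2, "twist": 0.003},
    {"tx": -0.016, "ty": -0.04, "tz": 0.3, "twist": 0.003},
    {"tx": -0.016, "ty": -0.04, "tz": 0.39, "twist": 0.003},
    {"tx": -0.016, "ty": -0.04, "tz": 0.44, "twist": 0.003},
    {"tx": -0.016, "ty": -0.04, "tz": 0.45, "twist": 0.003},
  ],
)

```text
t: 10.45
eef_pos: [0.5493, 0.2646, 0.2036]
ee_rot: [3.138, -0.002, -1.515]
force: [-0.1, -0.6, -2.3]
width: 0.008
gripper_force: 40.0
```

```bash
python3 - <<'E'
from h import *
np.set_printoptions(precision=4,suppress=True)
print(get_state()['eef_pos'],get_state()['ee_rot'],get_state()['width'])
a=save('wrist','w7');b=save('scene','s7')
for d in spot_point('seat_taken','wrist')[:1]: print(np.round(d['uv']),atz('wrist',d['uv'],.141))
for d in spot_point('bar_grip','wrist')[:1]: print(np.round(d['uv']),atz('wrist',d['uv'],.173))
for r in range(20,240,20):
    x=a[r,240:300].astype(float); m=(x[:,1]+x[:,0])/2-x[:,2]>40; c=np.flatnonzero(m)+240
    if len(c): print(r,c.min(),c.max(),atz('wrist',(c.mean(),r),.147))
for q in ('rack_loose','seat_free'):
  for d in spot_point(q,'scene')[:2]: print(q,round(d['score'],2),np.round(d['uv']),atz('scene',d['uv'],.141))
cv2.imwrite('pics/c7.png',np.hstack([cv2.resize(a[60:260,200:340],(350,500))[:,:,::-1],cv2.resize(b[80:230,160:280],(400,500),interpolation=2)[:,:,::-1]]))
go(.5507,.265,.1545,-1.514)
E
```

```text
[0.5493 0.2646 0.2036] [ 3.1379 -0.0022 -1.5146] 0.007986266530419022
[271. 112.] [0.5593 0.183  0.141 ]
[273. 113.] [0.5576 0.1844 0.173 ]
20 263 293 [0.5607 0.1253 0.147 ]
40 264 292 [0.5592 0.137  0.147 ]
60 264 277 [0.5615 0.1494 0.147 ]
80 264 278 [0.5606 0.162  0.147 ]
100 261 280 [0.5602 0.1751 0.147 ]
120 262 280 [0.5592 0.1887 0.147 ]
160 266 278 [0.557  0.2174 0.147 ]
180 266 278 [0.5562 0.2326 0.147 ]
200 267 299 [0.5501 0.2481 0.147 ]
220 267 296 [0.5515 0.2647 0.147 ]
rack_loose 0.66 [215. 119.] [0.6377 0.3754 0.141 ]
rack_loose 0.51 [430. 275.] [ 0.4466 -0.4621  0.141 ]
seat_free 0.88 [214. 140.] [0.5412 0.2643 0.141 ]
shares [0.006 0.002 0.214] rotvec/pi [-0.0006  0.0004  0.0002]
```

View pics/c7.png

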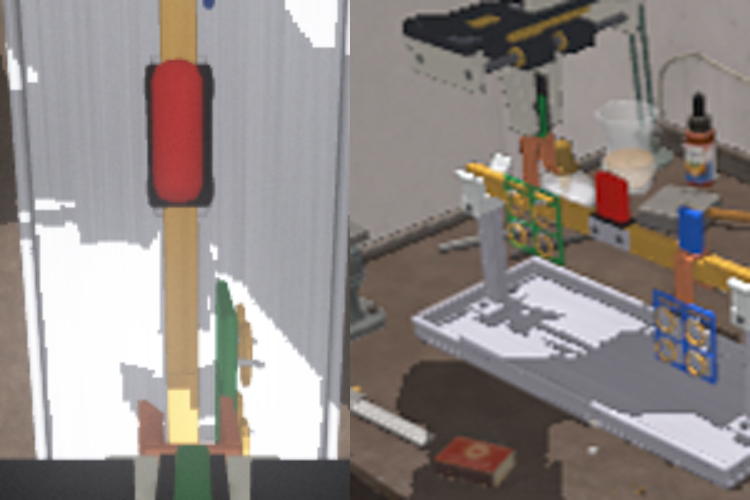

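```bash
python3 - <<'E'
from h import *
np.set_printoptions(precision=4,suppress=True)
s=get_state();p=s['eef_pos'];u=np.array([-np.sin(.057),np.cos(.057)]);n=np.array([np.cos(.057),np.sin(.057)])
for z in(.16,.17,.193,.222,.232): print(z,'hook centre/legs',[proj('wrist',np.array([*(p[:2]-.009*u+o*n),z])) for o in(-.012,-.008,0,.008,.012)])
print(s['force'],s['moment'])
E
python3 - <<'E'
import cv2;a=cv2.imread('pics/w7.png');cv2.imwrite('pics/c8.png',cv2.resize(a[190:250,235:325],(720,480),interpolation=0))
E
```

```text
0.16 hook centre/legs [array([292.2324, 216.0443]), array([286.8797, 216.0445]), array([276.1757, 216.0447]), array([265.4733, 216.0449]), array([260.1227, 216.045 ])]
0.17 hook centre/legs [array([292.9269, 220.3432]), array([287.3278, 220.3432]), array([276.131 , 220.3431]), array([264.9359, 220.343 ]), array([259.3391, 220.3429])]
0.193 hook centre/legs [array([294.7959, 231.9108]), array([288.5336, 231.9102]), array([276.0107, 231.9091]), array([263.49  , 231.9079]), array([257.2305, 231.9073])]
0.222 hook centre/legs [array([297.8943, 251.0873]), array([290.5325, 251.0856]), array([275.8112, 251.0821]), array([261.0931, 251.0787]), array([253.7352, 251.077 ])]
0.232 hook centre/legs [array([299.2312, 259.3616]), array([291.3949, 259.3593]), array([275.7252, 259.3547]), array([260.0589, 259.3502]), array([252.2272, 259.3479])]
[-0.447  -0.3885 -2.3223] [ 0.1085 -0.0388  0.0564]
```

View pics/c8.png

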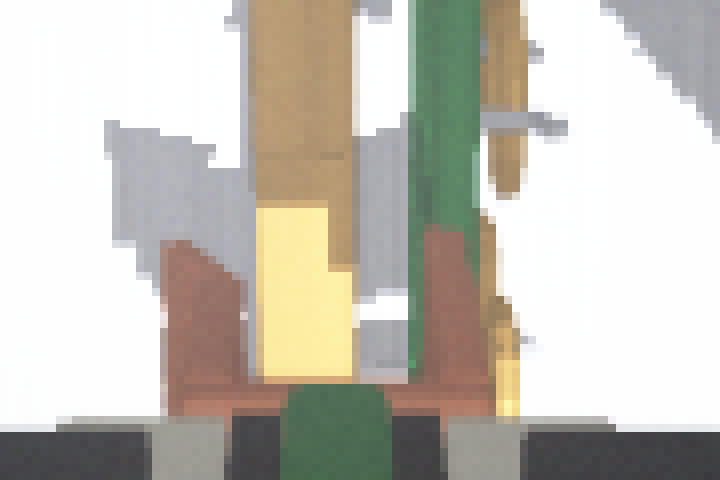

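```bash
python3 - <<'E'
from h import *
np.set_printoptions(precision=4,suppress=True)
print([atz('wrist',(271,r),.187) for r in(84,142)],[atz('wrist',(271,r),.165) for r in(84,142)],atz('wrist',(273,209.4),.147))
d=max((x for x in regions_of('bar_grip','wrist')),key=lambda x:x['score']);print(d['rect'])
E
```

```text
[array([0.5593, 0.1695, 0.187 ]), array([0.5576, 0.2019, 0.187 ])] [array([0.5598, 0.1669, 0.165 ]), array([0.558 , 0.2033, 0.165 ])] [0.5541 0.2562 0.147 ]
[259.6, 0.0, 285.2, 330.1]
```

The close-up shows the hook legs at columns 256–297 straddling the bar at 267–279. The bar centre is about 2.4 mm to +x. The notch edge at row 209 and the grip top put the seat at y ≈ 0.270.

```bash
python3 -c "
from h import *
go(.5516,.270,.153,-1.514)"
```

```text
shares [-0.014 -0.004  0.219] rotvec/pi [-0.0006  0.0004  0.0002]
```

arm_command(
  commands=[
    {"tx": -0.007, "ty": -0.003, "tz": 0.0, "twist": 0},
    {"tx": -0.014, "ty": -0.005, "tz": 0.01, "twist": 0},
    {"tx": -0.018, "ty": -0.005, "tz": 0.05, "twist": 0},
    {"tx": -0.018, "ty": -0.005, "tz": 0.09, "twist": 0},
    {"tx": -0.018, "ty": -0.005, "tz": 0.13, "twist": 0},
    {"tx": -0.018, "ty": -0.005, "tz": 0.17, "twist": 0},
    {"tx": -0.018, "ty": -0.005, "tz": 0.2, "twist": 0},
    {"tx": -0.018, "ty": -0.005, "tz": 0.21, "twist": 0},
  ],
)

```text
t: 11.47
eef_pos: [0.5504, 0.27, 0.1518]
ee_rot: [3.139, -0.002, -1.514]
force: [-0.3, 0.2, -1.5]
width: 0.0078
gripper_force: 40.0
```

```bash
python3 -c "
from h import *
np.set_printoptions(precision=4,suppress=True)
b=grab_frame('scene')
s=get_state();print(s['eef_pos'],s['force'],s['width'])
for q in ('rack_loose','seat_free','rack_hung','seat_taken'):
  for d in spot_point(q,'scene')[:1]: print(q,round(d['score'],2),np.round(d['uv']),atz('scene',d['uv'],.141))
go(.5516,.270,.1515,-1.514)"
```

```text
[0.5506 0.2701 0.1522] [-0.1437  0.7021 -1.1084] 0.007714824192170835
rack_loose 0.8 [214. 138.] [0.55  0.273 0.141]
seat_free 0.73 [241. 192.] [0.4041 0.0041 0.141 ]
rack_hung 0.72 [261. 154.] [0.5698 0.1069 0.141 ]
seat_taken 0.59 [265. 154.] [0.577  0.0976 0.141 ]
shares [0.003 0.    0.012] rotvec/pi [-0.0003  0.0001  0.0002]
```

arm_command(
  commands=[
    {"tx": 0, "ty": 0, "tz": 0.003, "twist": 0},
    {"tx": 0, "ty": 0, "tz": 0.003, "twist": 0},
    {"tx": 0, "ty": 0, "tz": 0.003, "twist": 0},
    {"tx": 0, "ty": 0, "tz": 0.003, "twist": 0},
    {"tx": 0, "ty": 0, "tz": 0.003, "twist": 0},
    {"tx": 0, "ty": 0, "tz": 0.003, "twist": 0},
    {"tx": 0, "ty": 0, "tz": 0.003, "twist": 0},
    {"tx": 0, "ty": 0, "tz": 0.003, "twist": 0},
  ],
  claw=0.5,
)

```text
t: 12.38
eef_pos: [0.5512, 0.2707, 0.1533]
ee_rot: [-3.142, 0.0, -1.513]
force: [0.1, -0.1, -0.3]
width: 0.0432
gripper_force: 0.0
```

```bash
python3 -c "
from h import *
np.set_printoptions(precision=4,suppress=True)
b=grab_frame('scene')
s=get_state();print(s['eef_pos'],s['force'],s['width'])
for q in ('rack_loose','rack_hung'):
  for d in spot_point(q,'scene')[:1]: print(q,round(d['score'],2),np.round(d['uv']),atz('scene',d['uv'],.141))
"
```

```text
[0.5512 0.2706 0.1533] [ 0.2509 -0.9331 -0.4673] 0.04364640748201003
rack_loose 0.57 [216. 138.] [0.5535 0.2702 0.141 ]
rack_hung 0.92 [262. 157.] [0.561  0.0946 0.141 ]
```

Released; retreat upward.

arm_command(
  commands=[
    {"tx": 0, "ty": 0, "tz": -0.03, "twist": 0},
    {"tx": 0, "ty": 0, "tz": -0.08, "twist": 0},
    {"tx": 0, "ty": 0, "tz": -0.14, "twist": 0},
    {"tx": 0, "ty": 0, "tz": -0.21, "twist": 0},
    {"tx": 0, "ty": 0, "tz": -0.29, "twist": 0},
    {"tx": 0, "ty": 0, "tz": -0.37, "twist": 0},
    {"tx": 0, "ty": 0, "tz": -0.42, "twist": 0},
    {"tx": 0, "ty": 0, "tz": -0.44, "twist": 0},
  ],
  claw=1,
)

```text
t: 13.2
eef_pos: [0.5521, 0.2711, 0.2665]
ee_rot: [-3.138, 0.002, -1.513]
force: [0.2, 0.3, 0.3]
width: 0.0865
gripper_force: 0.0
```

```bash
python3 - <<'E'
from h import *
np.set_printoptions(precision=4,suppress=True)
s=get_state();print(s['eef_pos'],s['ee_rot'])
b=save('scene','s9');a=save('wrist','w9')
cv2.imwrite('pics/c9.png',np.hstack([cv2.resize(a[0:260,180:380],(385,500))[:,:,::-1],cv2.resize(b[110:230,160:310],(415,500),interpolation=2)[:,:,::-1]]))
for q,z in (('seat_taken',.141),('bar_grip',.173),('rack_loose',.141)):
  for d in spot_point(q,'wrist')[:1]: print(q,round(d['score'],2),np.round(d['uv']),atz('wrist',d['uv'],z))
go(.557,.186,.255,-1.514)
E
```

```text
[0.5521 0.2711 0.2665] [-3.1381  0.0021 -1.5131]
seat_taken 0.78 [274.   1.] [0.5629 0.0977 0.141 ]
rack_loose 0.8 [275. 200.] [0.5514 0.268  0.141 ]
shares [ 0.338 -0.006  0.029] rotvec/pi [ 0.0005 -0.0002  0.0002]
```

View pics/c9.png

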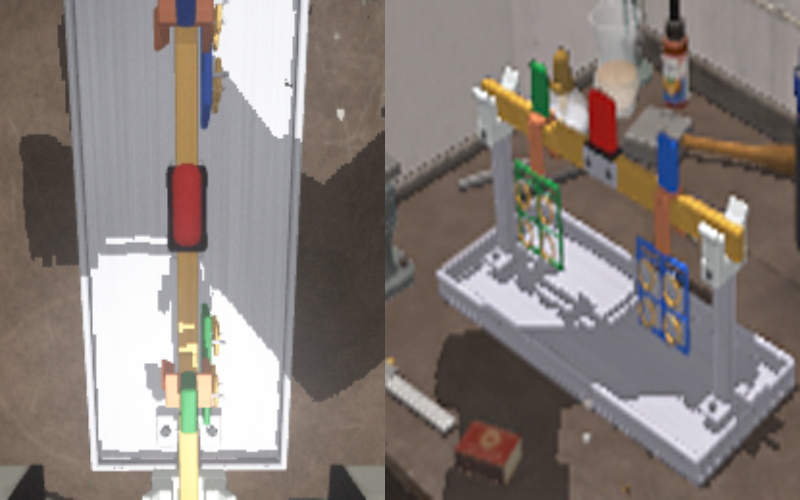

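Both racks hang upright in their seats, the green one mirrored to the blue. The red grip is at wrist pixel ~(277,108).

```bash
python3 - <<'E'
from h import *
np.set_printoptions(precision=4,suppress=True)
g=[atz('wrist',(277,r),.187) for r in(86,129.5)];print(g)
m=sum(g)/2; go(m[0],m[1],.24,-1.514)
E
```

```text
[array([0.5556, 0.168 , 0.187 ]), array([0.5539, 0.1994, 0.187 ])]
shares [0.347 0.003 0.089] rotvec/pi [ 0.0005 -0.0002  0.0002]
```

arm_command(
  commands=[
    {"tx": 0.03, "ty": 0, "tz": 0, "twist": 0},
    {"tx": 0.09, "ty": 0, "tz": 0, "twist": 0},
    {"tx": 0.16, "ty": 0, "tz": 0.02, "twist": 0},
    {"tx": 0.23, "ty": 0, "tz": 0.04, "twist": 0},
    {"tx": 0.29, "ty": 0, "tz": 0.06, "twist": 0},
    {"tx": 0.33, "ty": 0, "tz": 0.08, "twist": 0},
    {"tx": 0.345, "ty": 0, "tz": 0.09, "twist": 0},
    {"tx": 0.345, "ty": 0, "tz": 0.09, "twist": 0},
  ],
)

```text
t: 14.12
eef_pos: [0.5559, 0.183, 0.2401]
ee_rot: [3.141, -0.0, -1.515]
force: [-1.1, 0.0, 0.0]
width: 0.0877
gripper_force: 0.0
```

```bash
python3 - <<'E'
from h import *
np.set_printoptions(precision=4,suppress=True)
s=get_state();print(s['eef_pos'],s['ee_rot'])
a=save('wrist','w10')
for r in range(20,236,12):
    x=a[r,230:320].astype(float); y=np.flatnonzero((x[:,1]+x[:,0])/2-x[:,2]>40)+230; d=np.flatnonzero(x[:,0]-x[:,1]>60)+230
    print(r,len(y) and (y.min(),y.max()),len(d) and (d.min(),d.max()))
for q,z in (('seat_taken',.141),('bar_grip',.173),('seat_free',.141)):
  for d in spot_point(q,'wrist')[:1]: print(q,round(d['score'],2),np.round(d['uv']),atz('wrist',d['uv'],z))
print(proj('wrist',np.r_[s['eef_pos'][:2],.187]))
go(.556,.185,.154,-1.514)
E
```

```text
[0.5559 0.183  0.2401] [ 3.1406 -0.0005 -1.5152]
20 (np.int64(267), np.int64(279)) 0
32 (np.int64(267), np.int64(279)) 0
44 (np.int64(268), np.int64(279)) 0
56 (np.int64(268), np.int64(279)) 0
68 (np.int64(268), np.int64(279)) 0
80 (np.int64(268), np.int64(279)) 0
92 (np.int64(269), np.int64(292)) 0
104 (np.int64(260), np.int64(292)) 0
116 (np.int64(260), np.int64(288)) 0
128 (np.int64(269), np.int64(292)) 0
140 (np.int64(269), np.int64(279)) 0
152 (np.int64(269), np.int64(279)) 0
164 (np.int64(270), np.int64(279)) 0
176 (np.int64(270), np.int64(279)) 0
188 (np.int64(270), np.int64(280)) 0
200 0 0
212 0 (np.int64(268), np.int64(281))
224 (np.int64(268), np.int64(276)) (np.int64(268), np.int64(281))
bar_grip 0.82 [275. 220.] [0.5575 0.186  0.173 ]
seat_free 0.65 [275. 180.] [0.5591 0.1589 0.141 ]
[276.8618 222.2119]
shares [0.    0.002 0.348] rotvec/pi [-0.0001  0.0001  0.0003]
```

arm_command(
  commands=[
    {"tx": -0.005, "ty": -0.004, "tz": 0.03, "twist": 0},
    {"tx": -0.006, "ty": -0.005, "tz": 0.08, "twist": 0},
    {"tx": -0.006, "ty": -0.005, "tz": 0.14, "twist": 0},
    {"tx": -0.006, "ty": -0.005, "tz": 0.2, "twist": 0},
    {"tx": -0.006, "ty": -0.005, "tz": 0.26, "twist": 0},
    {"tx": -0.006, "ty": -0.005, "tz": 0.31, "twist": 0},
    {"tx": -0.006, "ty": -0.005, "tz": 0.34, "twist": 0},
    {"tx": -0.006, "ty": -0.005, "tz": 0.345, "twist": 0},
  ],
)

```text
t: 14.98
eef_pos: [0.5564, 0.1861, 0.1526]
ee_rot: [3.139, -0.001, -1.513]
force: [-0.6, 0.0, -0.6]
width: 0.0876
gripper_force: 0.0
```

arm_command(
  commands=[
    {"tx": 0, "ty": 0, "tz": 0, "twist": 0},
    {"tx": 0, "ty": 0, "tz": 0, "twist": 0},
    {"tx": 0, "ty": 0, "tz": 0, "twist": 0},
    {"tx": 0, "ty": 0, "tz": 0, "twist": 0},
    {"tx": 0, "ty": 0, "tz": 0, "twist": 0},
    {"tx": 0, "ty": 0, "tz": 0, "twist": 0},
    {"tx": 0, "ty": 0, "tz": 0, "twist": 0},
    {"tx": 0, "ty": 0, "tz": 0, "twist": 0},
  ],
  claw=0,
  grip_force=50,
)

```text
t: 15.65
eef_pos: [0.5574, 0.1861, 0.1547]
ee_rot: [-3.141, 0.0, -1.513]
force: [-0.1, -0.8, 0.3]
width: 0.04
gripper_force: 0.0
```

arm_command(
  commands=[
    {"tx": 0, "ty": 0, "tz": 0, "twist": 0},
    {"tx": 0, "ty": 0, "tz": 0, "twist": 0},
    {"tx": 0, "ty": 0, "tz": 0, "twist": 0},
    {"tx": 0, "ty": 0, "tz": 0, "twist": 0},
    {"tx": 0, "ty": 0, "tz": 0, "twist": 0},
    {"tx": 0, "ty": 0, "tz": 0, "twist": 0},
    {"tx": 0, "ty": 0, "tz": 0, "twist": 0},
    {"tx": 0, "ty": 0, "tz": 0, "twist": 0},
  ],
)

```text
t: 16.32
eef_pos: [0.5572, 0.1861, 0.1545]
ee_rot: [3.141, -0.0, -1.513]
force: [-1.5, -0.9, 0.6]
width: 0.012
gripper_force: 50.0
```

```bash
python3 -c "
from h import *
s=get_state();print(s['width'],s['gripper_force'],s['force'],s['eef_pos'],s['ee_rot'])
"
```

```text
0.011962373369610976 49.99553382396698 [-1.52650238 -0.86615046  0.56772822] [0.55722767 0.1860679  0.1545189 ] [ 3.14142506e+00 -1.29387888e-04 -1.51316609e+00]
```

arm_command(
  commands=[
    {"tx": 0, "ty": 0, "tz": -0.004, "twist": 0},
    {"tx": 0, "ty": 0, "tz": -0.012, "twist": 0},
    {"tx": 0, "ty": 0, "tz": -0.024, "twist": 0},
    {"tx": 0, "ty": 0, "tz": -0.038, "twist": 0},
    {"tx": 0, "ty": 0, "tz": -0.054, "twist": 0},
    {"tx": 0, "ty": 0, "tz": -0.07, "twist": 0},
    {"tx": 0, "ty": 0, "tz": -0.086, "twist": 0},
    {"tx": 0, "ty": 0, "tz": -0.102, "twist": 0},
  ],
)

```text
t: 16.98
eef_pos: [0.5573, 0.1861, 0.1806]
ee_rot: [-3.141, 0.0, -1.513]
force: [0.7, -0.1, -6.9]
width: 0.0116
gripper_force: 50.0
```

arm_command(
  commands=[
    {"tx": 0, "ty": 0, "tz": -0.018, "twist": 0},
    {"tx": 0, "ty": 0, "tz": -0.036, "twist": 0},
    {"tx": 0, "ty": 0, "tz": -0.055, "twist": 0},
    {"tx": 0, "ty": 0, "tz": -0.075, "twist": 0},
    {"tx": 0, "ty": 0, "tz": -0.095, "twist": 0},
    {"tx": 0, "ty": 0, "tz": -0.115, "twist": 0},
    {"tx": 0, "ty": 0, "tz": -0.135, "twist": 0},
    {"tx": 0, "ty": 0, "tz": -0.155, "twist": 0},
  ],
)

```text
t: 17.65
eef_pos: [0.5573, 0.1861, 0.2193]
ee_rot: [3.142, -0.0, -1.513]
force: [0.6, 0.5, -6.8]
width: 0.0118
gripper_force: 50.0
```

arm_command(
  commands=[
    {"tx": 0, "ty": 0, "tz": -0.02, "twist": 0},
    {"tx": 0, "ty": 0, "tz": -0.04, "twist": 0},
    {"tx": 0, "ty": 0, "tz": -0.06, "twist": 0},
    {"tx": 0, "ty": 0, "tz": -0.08, "twist": 0},
    {"tx": 0, "ty": 0, "tz": -0.1, "twist": 0},
    {"tx": 0, "ty": 0, "tz": -0.118, "twist": 0},
    {"tx": 0, "ty": 0, "tz": -0.132, "twist": 0},
    {"tx": 0, "ty": 0, "tz": -0.14, "twist": 0},
  ],
)

```text
t: 18.32
eef_pos: [0.5575, 0.1862, 0.2545]
ee_rot: [-3.141, 0.0, -1.513]
force: [-0.0, 0.3, -6.8]
width: 0.0116
gripper_force: 50.0
```

arm_command(
  commands=[
    {"tx": 0, "ty": 0, "tz": 0, "twist": 0},
    {"tx": 0, "ty": 0, "tz": 0, "twist": 0},
    {"tx": 0, "ty": 0, "tz": 0, "twist": 0},
    {"tx": 0, "ty": 0, "tz": 0, "twist": 0},
    {"tx": 0, "ty": 0, "tz": 0, "twist": 0},
    {"tx": 0, "ty": 0, "tz": 0, "twist": 0},
    {"tx": 0, "ty": 0, "tz": 0, "twist": 0},
    {"tx": 0, "ty": 0, "tz": 0, "twist": 0},
  ],
)

```text
t: 18.98
eef_pos: [0.5573, 0.1861, 0.2537]
ee_rot: [3.141, -0.0, -1.513]
force: [-0.0, 0.1, -8.4]
width: 0.0113
gripper_force: 50.0
```

arm_command(
  commands=[
    {"tx": 0, "ty": 0, "tz": 0, "twist": 0},
    {"tx": 0, "ty": 0, "tz": 0, "twist": 0},
    {"tx": 0, "ty": 0, "tz": 0, "twist": 0},
    {"tx": 0, "ty": 0, "tz": 0, "twist": 0},
    {"tx": 0, "ty": 0, "tz": 0, "twist": 0},
    {"tx": 0, "ty": 0, "tz": 0, "twist": 0},
    {"tx": 0, "ty": 0, "tz": 0, "twist": 0},
    {"tx": 0, "ty": 0, "tz": 0, "twist": 0},
  ],
)

```text
t: 19.65
eef_pos: [0.5573, 0.1861, 0.2538]
ee_rot: [-3.142, 0.0, -1.513]
force: [-0.1, -0.7, -7.0]
width: 0.0121
gripper_force: 50.0
```

```bash
python3 - <<'E'
from h import *
s=get_state();print(s['width'],s['force'],s['moment'],s['eef_pos'],s['ee_rot'])
b=grab_frame('scene')
cv2.imwrite('pics/c11.png',cv2.resize(b[60:240,150:330],(600,600),interpolation=2)[:,:,::-1])
E
```

```text
0.01214649711033718 [-0.08193605 -0.66026101 -6.98006863] [ 0.09473072 -0.03335767 -0.01926814] [0.55733315 0.18612172 0.2538441 ] [-3.14151749e+00  4.24569056e-05 -1.51333550e+00]
```

View pics/c11.png

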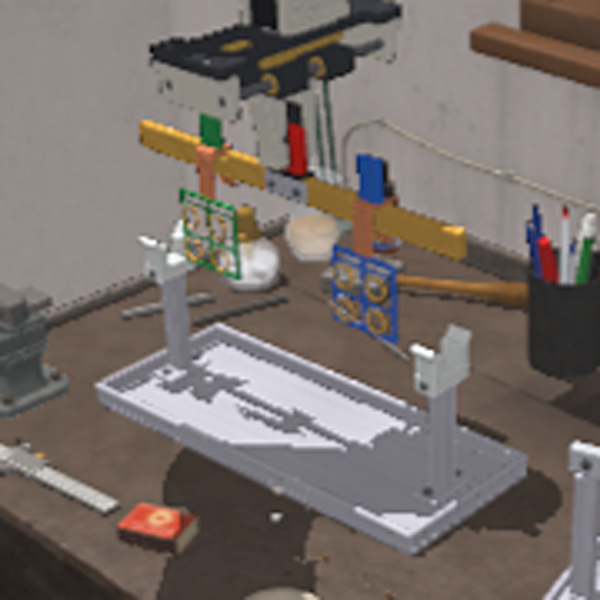

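The bar is clear of the forks, level, and both racks are seated; I'm handing it in.

```bash
python3 -c "
from station import *
print(job_done())"
```

```text
the job is handed in; nothing more can be done
None
```

I hung the green rack in the bar's empty seat, lifted the bar about 10 cm level and steady with both racks in their seats, and handed the job in with no verdict returned; I viewed 12 pictures, over the limit of 10.

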